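Clamp an exhaust canister in its cradle with a T-handle screw

ROBOT

A 6-joint arm with a two-finger parallel gripper is mounted at the origin on the work surface. World frame = base frame: x ahead of the robot, y to its left, z up, the work surface at z = 0. Lengths are in m, angles in rad, forces in N, time in s.
With the tool pointing down it reaches from about 0.35 to 0.725 m from the base axis. Payload 6 kg.
Tool frame: the origin (TCP) lies between the finger pads; the fingertips stand 17 mm ahead of it and the grasp point (between the pads) lies 2 mm behind it (arm.nose_length is the distance from the TCP to the fingertips, in m); z points along the fingers, y is the line along which they close (so a half turn about z gives the same grasp; the last joint's range is limited). The gripper opens to 85 mm and grips with 20 to 120 N. Pads are 22 mm wide; open, the fingers measure 114 mm over their backs; the gripper's body (76 mm by 85 mm) begins 54 mm behind the grasp point. The pads swing forward as they close: fully open they stand 13 mm farther back than shut.
Start: joints at [1.639, 0.04, 0.085, 0, -1.615, -0.334], TCP at [0.158, 0.579, 0.248] pointing down, gripper open.
Joint ranges: [-2.56, 2.56], [-1.29, 2.01], [-1.08, 1.49], [-3.29, 1.98], [-2.81, -0.18], [-2.99, 2.99]. Speed limits (rad/s): [2.57, 2.57, 3.01, 3.14, 3.14, 3.14].

INTERFACE

Orientations are given as a unit quaternion [x, y, z, w].
In Python, from station import arm, cams gives the robot as it stands.
- The arm moves only by the tool send_rows, never from a script. Its argument "commands" is a list that holds one entry, the list of rows, each a list of 7 numbers: the turn, a rotation vector about the tool's x, y, z in degrees, then the shift along the tool's x, y, z in mm, then the gripper command: -1 is shut, 1 is fully open, values between are in proportion. A call has 1 to 8 rows; each row is the pose to reach, as a shift and turn from the pose commanded when the call began, along the tool's axes at that moment; what a row does not reach only later rows make up. A row lasts 1/8 s, in which the tool goes at most 62.5 mm and 10.7 degrees, less where a joint would pass 70% of its speed; a pose out of reach is approached as far as the arm can. A call with a gripper value outside its range is refused whole. The fingers move at their own pace and stop on an object; "newtons" is the grip in N (left out, the last holds). Time passes only in rows, so rows that repeat a pose let the fingers close. It gives the time, the measured TCP pose, the force, the opening and the grip force at its end, in the units of the state.
- arm.get_state(): the state, without advancing time (a new reading comes with each control period).
- cams.get_image(name): name is "scene" or "side" or "wrist"; returns the picture (400x640x3 uint8, red, green, blue); there is no depth.
- cams.camera_model(name): a dict with "camera_matrix" (3x3 intrinsics, pixels), "R" (3x3) and "t" (3): a world point X has camera coordinates R X + t; the wrist camera has in their place "hand_eye" (4x4, takes a point from camera to tool coordinates, whose origin is the TCP and whose axes are the flange's). Camera axes: x right, y down, z forward; pixel columns grow to the right and rows downward; lengths in m; the calibration is good to about 2 mm. The wrist camera is an equidistant fisheye: a pixel r from the principal point sees the ray r / f radians off the axis. A picture is of the moment at which its call begins: read the wrist's pose just before it. camera_model takes no time and is no camera call.
- arm.close_job(): hands the job in; it is judged then, once.
The state is a dict: "time": time; "joint_positions": joint angles; "joint_velocities": joint speeds; "effort": joint torques, N m; "position": TCP position; "ee_rot": TCP orientation; "contact_force": force on the tool from outside, world axes, zero at the start; "wrist_torque": the same for the moment, N m; "finger_gap": finger opening in m; "grip_force": force on a finger pad.
Only numpy, scipy, OpenCV 4.12 (cv2) and the standard library are available. Lean on these libraries where they do the work, as an engineer would, in place of code of your own. Each camera call takes 0.05 s, during which the arm holds its last target. There are 200 camera calls.

TASK

Push the small exhaust canister along its V-cradle until its inner end is fully home against the end stop beyond the bridge. Then screw the clamp down onto it with the T-handle on top (clockwise seen from above, regrasping end by end, a half turn at a time) until it will turn no further, and leave it clamped there. Do not knock over or shove the other things on the bench.

Things in the scene. Friction and masses are not known exactly. Their poses are not given: they have to be found in the camera images.
- fixture: Clamping fixture, bolted down: steel base plate 170 x 290 x 12 mm with a 45-degree sheet V-cradle along the fixture's y axis from y = -78 to +130 mm (upper edges 31 mm either side of the middle, 54 mm above the table). Origin: on the table under the screw's axis. z up; y points out of the cradle's open end, to the robot's left (about world +y, turned up to 0.35 rad).
- stop_face (a point): Middle of the end stop's face, 65 mm above the table, at y = -90 mm of the fixture. The stop is an upright grey plate 90 mm wide across the cradle, its top 102 mm above the table.
- bridge_top (a point): Middle of the top of the grey bridge over the cradle, 155 mm above the table, on the screw's axis. Its beam is 142 mm wide along the fixture's x, 42 mm deep along y and 25 mm thick (two bolt heads rise 6 mm above it), on two posts 58 mm either side of the screw. The clamp screw passes vertically through it.
- canister: Small loose exhaust canister, 0.45 to 0.85 kg, 220 mm long, lying in the cradle: steel drum 60 mm in diameter, 100 mm long; at each end a 20 mm cone and a 36 mm pipe stub 40 mm long with a solid end. Origin: its centre, 65 mm above the table; its y axis is its long axis, to its outer end. Starts 65 to 95 mm short of home; home is at y = +20 mm of the fixture. A push of 3 to 8 N slides it.
- canister_end (a point): Middle of the canister's outer end face (the one to push), on its axis, 65 mm above the table, 110 mm from its centre.
- tee (a joint): Turn of the T-handle, rad, growing clockwise seen from above: 0 unscrewed (bar along the fixture's x, end a at +x), 6.6 the hard stop, fully tight. Starts at 0 to 1.4. It goes down 1.91 mm a rad (12 mm a turn); the pad meets the canister at about 5.1 and its spring is compressed from there to the stop. Stays where it is left; takes 0.15 to 0.25 N m, about 3 to 5 N at the gripping place.
- tee_end_a (a point): Gripping place on one end of the T-handle: on the bar's axis, 50 mm from the screw's axis. Round level steel bar 14 mm in diameter, 152 mm over all, with 20 mm collars from 64 mm out to the tips and a hub 26 mm in diameter reaching 15 mm above the bar's axis. Bar's axis 217 mm above the table when unscrewed, 204 mm when tight. Site's x axis along the bar, z up.
- tee_end_b (a point): The same place on the other end of the T-handle, 50 mm from the screw's axis on the other side.
- pad: Sprung black rubber clamp pad, 30 mm in diameter, under the screw. Origin: middle of its lower face, 105 mm above the table when unscrewed; the canister's drum top is at 95 mm. Presses on the canister with about 17 N when fully screwed down.
- bung_short: Bystander, to be left alone: black rubber cone bung, 90 mm tall, 51 mm wide at the foot, standing near the far right corner of the fixture (beyond the stop end).
- spanner: Bystander, to be left alone: spanner 170 mm long lying flat on the table on the far side of the fixture.
- pipe_clamp: Bystander, to be left alone: plain steel band ring, 72 mm across, 20 mm high, lying flat on the table near the fixture's near right corner.
- driver: Bystander, to be left alone: screwdriver 190 mm long lying on the table to the left of the fixture.
There are look-alikes about, which are no part of the job. Leave any green or yellow look-alike of the canister alone.

How it is judged:
By the outcome, as a careful person would: the job done as asked, in the order asked, and still so for the second after the job is handed in, with the robot touching nothing.
It also fails if it takes over 72 s, if anything falls off the work surface, if the arm or the gripper's body presses on something with over 40 N, if the wrist force passes 120 N, or if a joint passes its speed limit or range.

## Working session

There is one attempt and no reset: what is moved stays moved. The work goes in short steps, Python scripts to look and compute and a tool call to move; the robot and the scene stay as the last step left them, time stands still between calls to the robot, and variables do not carry over. Pictures are saved under pics/ and viewed, at most 10 in all, crops included, and the job is handed in when it is done.

Besides the shell and the picture viewer there is one more tool, called as a command line: name --argument value ..., lists and objects as JSON in quotes. send_rows: Moves the arm, as the interface text tells. Its arguments: {"type":"object","properties":{"commands":{"type":"array"},"newtons":{"type":"number"}},"required":["commands"]}

```bash
mkdir -p pics; ls; python3 - <<'E'
from station import arm,cams
import cv2,numpy as np
s=arm.get_state();print(s['time'],s['position'],s['ee_rot'],s['contact_force'],s['finger_gap'],arm.nose_length)
for n in('scene','side'):
    cv2.imwrite(f'pics/{n}0.png',cams.get_image(n)[:,:,::-1])
    m=cams.camera_model(n);R=np.array(m['R']);print(n,m['camera_matrix'],-R.T@np.array(m['t']),R[2])
print(cams.camera_model('wrist'))
E
```

```text
pics
0.0 [0.1574455  0.57867168 0.24726039] [ 9.91181713e-01 -1.32506740e-01 -7.23512186e-05  8.77311127e-04] [-0.19633714 -0.1300299   0.08678567] 0.08534857042990801 0.017
scene [[429.45554349   0.         321.52753423]
 [  0.         429.45554349 198.00955328]
 [  0.           0.           1.        ]] [1.0092009  0.03732295 0.96572542] [-0.49734896 -0.02265297 -0.86725478]
side [[382.35170077   0.         322.32680434]
 [  0.         382.35170077 200.10641077]
 [  0.           0.           1.        ]] [ 0.29704488 -0.67641429  0.7112986 ] [ 0.24693163  0.74682272 -0.61747922]
{'camera_matrix': array([[309.70691629,   0.        , 320.42258907],
       [  0.        , 309.70691629, 201.85437358],
       [  0.        ,   0.        ,   1.        ]]), 'hand_eye': array([[-5.21741301e-04, -9.64806423e-01, -2.62960633e-01,
         6.68560908e-02],
       [ 9.99999832e-01, -4.36501080e-04, -3.82575012e-04,
         9.71141913e-04],
       [ 2.54328229e-04, -2.62960789e-01,  9.64806488e-01,
        -1.26603137e-01],
       [ 0.00000000e+00,  0.00000000e+00,  0.00000000e+00,
         1.00000000e+00]])}
```

View pics/scene0.png

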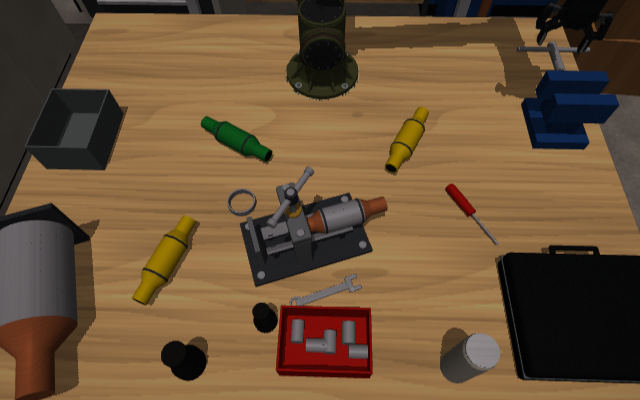

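View pics/side0.png

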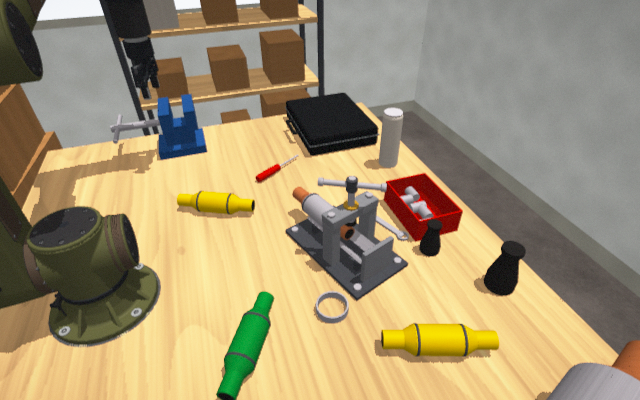

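The canister candidates are the grey and copper drum in the cradle (scene 350,215), the yellow ones (408,140) and (165,260), the green one (237,138), and the big grey and copper one (35,300). Only the first is small, steel and lying in the V-cradle, so I'll enlarge that one to confirm.

```bash
python3 - <<'E'
import cv2,numpy as np
a=cv2.imread('pics/scene0.png')[155:290,230:400];b=cv2.imread('pics/side0.png')[165:300,270:420]
f=lambda i,w:cv2.resize(i,(w,600*0+int(i.shape[0]*w/i.shape[1])),interpolation=cv2.INTER_CUBIC)
a=cv2.resize(a,None,fx=4,fy=4,interpolation=cv2.INTER_CUBIC);b=cv2.resize(b,None,fx=4,fy=4,interpolation=cv2.INTER_CUBIC)
cv2.imwrite('pics/c1.png',a);cv2.imwrite('pics/c2.png',b)
E
```

```text
(no output)
```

View pics/c1.png

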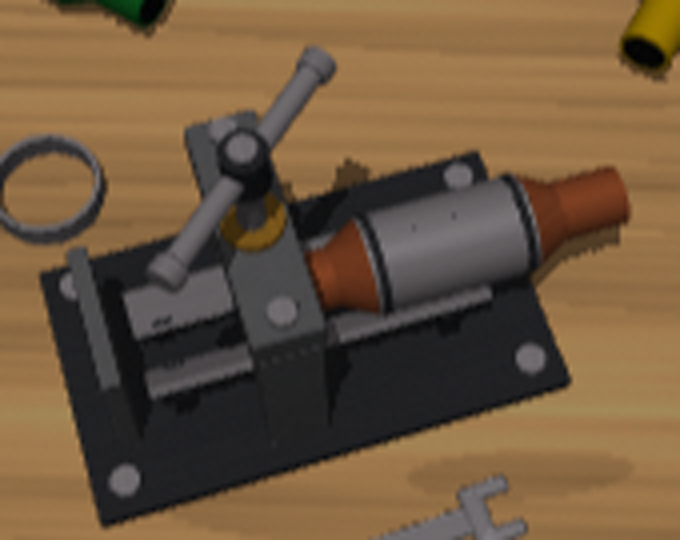

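View pics/c2.png

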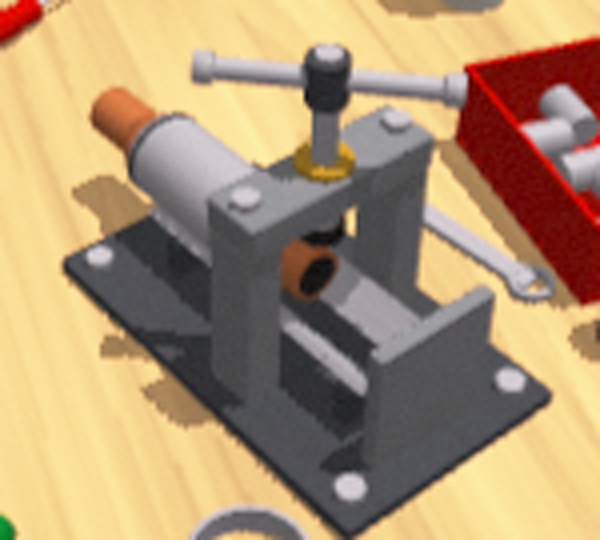

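The crops confirm it: a steel drum with copper ends in the cradle, with the pipe end at scene (386,204). In the scene crop the bridge bolts are at (222,128) and (282,311), the hub top at (241,148) and the bar tips at (316,62) and (166,272). In the side crop the bolts are at (245,198) and (397,118) and the hub top at (327,52).

```bash
cat > h.py <<'E'
import numpy as np,cv2
from station import arm,cams
from scipy.spatial.transform import Rotation as Ro
def ray(n,p):
    m=cams.camera_model(n);R=np.array(m['R']);K=np.array(m['camera_matrix'])
    d=R.T@np.linalg.solve(K,[*p,1]);return -R.T@np.array(m['t']),d
def atz(n,p,z):
    c,d=ray(n,p);return c+d*(z-c[2])/d[2]
def tri(p,q):
    a,d=ray('scene',p);b,e=ray('side',q);s=np.linalg.lstsq(np.c_[d,-e],b-a,rcond=None)[0]
    u,v=a+s[0]*d,b+s[1]*e;return (u+v)/2,np.linalg.norm(u-v)
E
python3 - <<'E'
from h import *
np.set_printoptions(precision=4,suppress=True)
S=lambda x,y:(x/4+230,y/4+155)
D=lambda x,y:(x/4+270,y/4+165)
pr={'b1':((222,128),(245,198)),'b2':((282,311),(397,118)),'hub':((241,148),(327,52)),'tipA?':((316,62),(202,67)),'tipB':((166,272),(456,89)),
'cor1':((42,273),(348,538)),'cor2':((103,524),(552,396)),'cor4':((478,152),(65,265))}
for k,(a,b) in pr.items(): print(k,*tri(S(*a),D(*b)))
for k,a in {'c1':(42,273),'c2':(103,524),'c3':(570,382),'c4':(478,152)}.items(): print(k,atz('scene',S(*a),.012))
print('bolts',atz('scene',S(222,128),.161),atz('scene',S(282,311),.161),atz('side',D(245,198),.161),atz('side',D(397,118),.161))
print('end top',atz('scene',S(606,168),.083), 'end mid',atz('scene',S(620,172),.075),atz('scene',S(629,215),.065))
print('stop top ctr',atz('scene',S(92,318),.102))
print('bars',atz('scene',S(316,62),.215),atz('scene',S(166,272),.215),'drum far end top',atz('scene',S(520,178),.095-.0),atz('scene',S(530,215),.095))
E
```

```text
b1 [ 0.5202 -0.0638  0.1584] 0.0002686692985167932
b2 [ 0.6303 -0.0248  0.1585] 1.55095527454171e-05
hub [ 0.5753 -0.0441  0.2314] 0.0013302887209657845
tipA? [ 0.5131 -0.0108  0.2146] 0.0007674761572113993
tipB [ 0.6374 -0.0782  0.215 ] 6.167841770044268e-05
cor1 [ 0.5363 -0.1888  0.0038] 0.0016626369708622462
cor2 [ 0.6964 -0.1328  0.0041] 0.0003421727682825082
cor4 [0.4424 0.0835 0.0042] 0.0030022281410342013
c1 [ 0.5396 -0.1864  0.012 ]
c2 [ 0.6988 -0.1313  0.012 ]
c3 [0.6037 0.1386 0.012 ]
c4 [0.4455 0.084  0.012 ]
bolts [ 0.5219 -0.0636  0.161 ] [ 0.6315 -0.0246  0.161 ] [ 0.5191 -0.0666  0.161 ] [ 0.6288 -0.0278  0.161 ]
end top [0.4966 0.1563 0.083 ] end mid [0.4945 0.1656 0.075 ] [0.5181 0.1711 0.065 ]
stop top ctr [ 0.6109 -0.1341  0.102 ]
bars [ 0.513  -0.0105  0.215 ] [ 0.6374 -0.0782  0.215 ] drum far end top [0.5116 0.1044 0.095 ] [0.5359 0.1098 0.095 ]
```

```bash
cat >> h.py <<'E'
O=np.array([.5755,-.044]);PSI=.335
def fx(x,y): c,s=np.cos(PSI),np.sin(PSI);return O+np.array([c*x-s*y,s*x+c*y])
def tofx(p): c,s=np.cos(PSI),np.sin(PSI);d=np.array(p[:2])-O;return np.array([c*d[0]+s*d[1],-s*d[0]+c*d[1]])
def down(yaw): # tool x at world yaw (deg), z down
    return Ro.from_euler('z',yaw,degrees=True)*Ro.from_euler('x',180,degrees=True)
def delta(p,yaw,s=None):
    s=s or arm.get_state();R=Ro.from_quat(s['ee_rot'])
    return np.round(np.r_[(R.inv()*down(yaw)).as_rotvec(degrees=True),R.inv().apply(np.array(p)-s['position'])*1000],1)
E
python3 - <<'E'
from h import *
np.set_printoptions(precision=4,suppress=True)
print('yellow',[atz('scene',p,.03) for p in((385,165),(400,172))],'vise',tri((578,75),(165,100)))
p=fx(0,.265);print(p,delta([*p,.2],19.2),delta([*p,.068],19.2))
E
```

```text
yellow [array([0.3685, 0.1763, 0.03  ]), array([0.3895, 0.2143, 0.03  ])] vise (array([0.1859, 0.6486, 0.1848]), np.float64(0.008423140021618064))
[0.4884 0.2063] [  0.1   0.  -34.4 417.1 272.4  47.9] [  0.1   0.  -34.4 417.1 272.2 179.9]
```

send_rows --commands '[[[0, 0, 0, 0, 0, -40, -1], [0, 0, -8, 60, 30, -40, -1], [0, 0, -16, 110, 70, -30, -1], [0, 0, -24, 160, 104, -20, -1], [0, 0, -34.4, 210, 137, -10, -1], [0, 0, -34.4, 260, 170, 0, -1], [0, 0, -34.4, 310, 202, 10, -1], [0, 0, -34.4, 360, 235, 20, -1]]]' --newtons 30

```text
time: 1.1
position: [0.4437, 0.2563, 0.2279]
ee_rot: [0.986, 0.167, -0.0, -0.0]
contact_force: [0.0, 1.3, -0.0]
finger_gap: -0.0005
grip_force: 0.0
```

```bash
python3 - <<'E'
from h import *
s=arm.get_state();print(s['joint_positions'],s['finger_gap'],s['contact_force'])
print(s['position'],delta([*fx(0,.265),.068],19.2))
E
```

```text
[ 9.17306187e-01 -1.96393485e-01 -1.75384638e-01 -1.66779993e-04
 -1.59181867e+00  9.88526741e-01] -0.0005010301448039714 [ 1.42771279e-05  1.32241399e+00 -4.99380397e-02]
[0.44368277 0.25630646 0.22786327] [ -0.    0.   -0.   25.8  62.  159.9]
```

send_rows --commands '[[[0, 0, 0, 26, 40, 55, -1], [0, 0, 0, 26, 60, 110, -1], [0, 0, 0, 26, 62, 160, -1], [0, 0, 0, 26, 62, 160, -1], [0, 0, 0, 26, 69, 160, -1], [0, 0, 0, 26, 76, 160, -1], [0, 0, 0, 26, 83, 160, -1], [0, 0, 0, 26, 90, 160, -1]]]'

```text
time: 2.1
position: [0.4974, 0.1814, 0.0693]
ee_rot: [0.986, 0.167, 0.001, -0.0]
contact_force: [-0.0, 0.1, 0.2]
finger_gap: 0.0002
grip_force: 0.0
```

```bash
python3 - <<'E'
from h import *
s=arm.get_state();print(tofx(s['position']),s['contact_force'],s['position'])
a=cams.get_image('side')[120:300,230:430];b=cams.get_image('scene')[120:300,230:430]
i=np.vstack([a,b]) if 0 else np.hstack([a,b]);cv2.imwrite('pics/p1.png',cv2.resize(i,None,fx=2,fy=2,interpolation=2)[:,:,::-1])
E
```

```text
[0.00034251 0.23853316] [-0.04349801  0.07740231  0.19563729] [0.49740112 0.18138578 0.06930986]
```

View pics/p1.png

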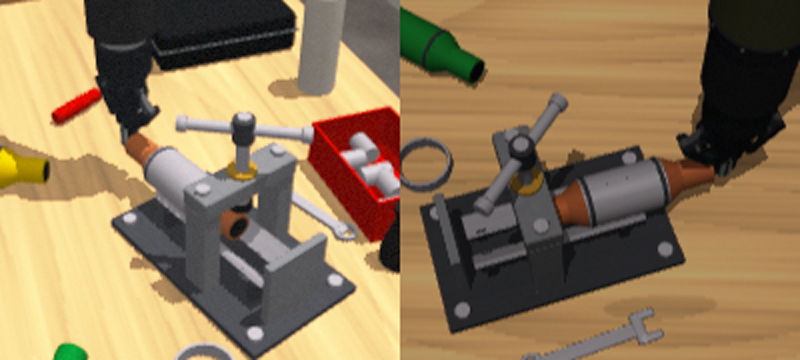

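The picture shows the closed fingers just off the pipe's end, at scene crop (718,170), and on its axis. Next I push.

send_rows --commands '[[[0, 0, 0, 0, 8, 0, -1], [0, 0, 0, 0, 16, 0, -1], [0, 0, 0, 0, 24, 0, -1], [0, 0, 0, 0, 32, 0, -1], [0, 0, 0, 0, 40, 0, -1], [0, 0, 0, 0, 48, 0, -1], [0, 0, 0, 0, 56, 0, -1], [0, 0, 0, 0, 64, 0, -1]]]'

```text
time: 3.2
position: [0.5181, 0.1221, 0.0687]
ee_rot: [0.986, 0.167, 0.0, -0.001]
contact_force: [-2.7, 5.7, 1.8]
finger_gap: -0.0003
grip_force: 3.2
```

send_rows --commands '[[[0, 0, 0, 0, 5, 0, -1], [0, 0, 0, 0, 10, 0, -1], [0, 0, 0, 0, 15, 0, -1], [0, 0, 0, 0, 18, 0, -1]]]'

```text
time: 3.7
position: [0.524, 0.1051, 0.0687]
ee_rot: [0.986, 0.167, 0.0, -0.001]
contact_force: [-2.6, 5.0, 1.9]
finger_gap: 0.0001
grip_force: 3.3
```

```bash
python3 - <<'E'
from h import *
s=arm.get_state();print(tofx(s['position']),s['contact_force'],s['position'],s['finger_gap'])
E
```

```text
[0.00039955 0.1577615 ] [-2.61209148  5.03899935  1.91070063] [0.52401022 0.10512295 0.06868765] 7.28473658531398e-05
```

send_rows --commands '[[[0, 0, 0, 0, 3, 0, -1], [0, 0, 0, 0, 6, 0, -1], [0, 0, 0, 0, 9, 0, -1], [0, 0, 0, 0, 11, 0, -1]]]'

```text
time: 4.2
position: [0.5276, 0.0949, 0.0687]
ee_rot: [0.986, 0.167, 0.0, -0.001]
contact_force: [-2.2, 6.4, 2.1]
finger_gap: -0.0001
grip_force: 3.3
```

send_rows --commands '[[[0, 0, 0, 0, 2, 0, -1], [0, 0, 0, 0, 4, 0, -1]]]'

```text
time: 4.45
position: [0.5287, 0.0916, 0.0686]
ee_rot: [0.986, 0.167, 0.0, -0.002]
contact_force: [-7.2, 12.8, 5.4]
finger_gap: 0.0002
grip_force: 7.6
```

send_rows --commands '[[[0, 0, 0, 0, 1.5, 0, -1], [0, 0, 0, 0, 3, 0, -1]]]'

```text
time: 4.7
position: [0.5289, 0.0915, 0.0687]
ee_rot: [0.986, 0.168, 0.0, -0.004]
contact_force: [-13.7, 22.0, 7.7]
finger_gap: -0.0002
grip_force: 13.2
```

Contact stopped at fixture y = 143 mm, which is 130 mm plus the finger half-width, and the force is climbing without motion, so the canister is home. I'll back off, rise, and head for end a of the bar.

send_rows --commands '[[[0, 0, 0, 0, -20, 0, -1], [0, 0, 0, 0, -60, -10, -1], [0, 0, 0, 0, -60, -70, -1], [0, 0, 0, 0, -60, -130, -1], [0, 0, 0, 0, -60, -190, 0], [0, 0, 0, 0, -60, -250, 1], [0, 0, 0, 0, -60, -250, 1]]]'

```text
time: 5.58
position: [0.5114, 0.1435, 0.3246]
ee_rot: [0.986, 0.166, 0.005, -0.001]
contact_force: [-0.6, 0.5, -0.8]
finger_gap: 0.0545
grip_force: 0.0
```

```bash
python3 - <<'E'
from h import *
s=arm.get_state();a=np.radians(-28.5);p=[.5752+.05*np.cos(a),-.0442+.05*np.sin(a)]
print(s['joint_positions'],s['position'],delta([*p,.30],-28.5),p)
cv2.imwrite('pics/w1.png',np.hstack([cv2.resize(cams.get_image('side')[165:300,270:420],None,fx=2.6,fy=2.6,interpolation=2),cv2.resize(cams.get_image('scene')[155:290,235:385],None,fx=2.6,fy=2.6,interpolation=2)])[:,:,::-1])
E
```

```text
[ 0.65417944 -0.12892695  0.05972749  0.00242877 -1.75020244  1.25118814] [0.51139857 0.14353609 0.32457294] [ -0.3  -0.5  47.6  32.2 235.2  24.7] [np.float64(0.6191408556330983), np.float64(-0.06805793801298042)]
```

View pics/w1.png

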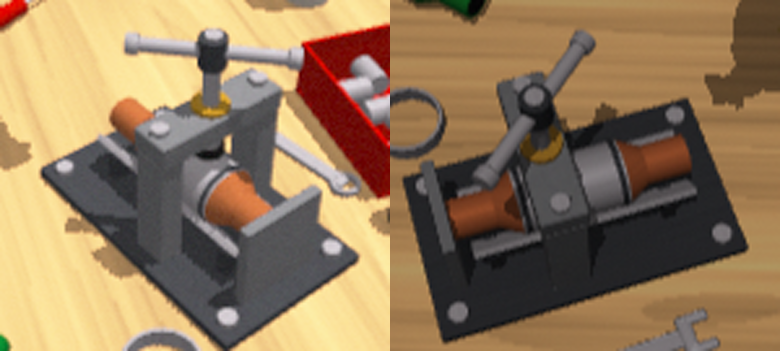

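The canister's inner end sits against the stop at crop (450,215), and the tee hasn't moved. Now to the bar.

send_rows --commands '[[[0, 0, 10, 6, 47, 5, 1], [0, 0, 20, 13, 94, 10, 1], [0, 0, 30, 19, 141, 15, 1], [0, 0, 40, 26, 188, 20, 1], [-0.3, -0.5, 47.6, 32.2, 235, 24, 1], [-0.3, -0.5, 47.6, 32.2, 235.2, 24.7, 1], [-0.3, -0.5, 47.6, 32.2, 235.2, 24.7, 1]]]'

```text
time: 6.55
position: [0.6174, -0.0679, 0.2922]
ee_rot: [0.969, -0.245, -0.005, 0.004]
contact_force: [-0.0, 0.7, 1.3]
finger_gap: 0.0852
grip_force: 0.0
```

```bash
python3 - <<'E'
from h import *
s=arm.get_state()
print(s['joint_positions'],s['position'],delta([.6191,-.0681,.2134],-28.5))
cv2.imwrite('pics/w2.png',cams.get_image('wrist')[:,:,::-1])
E
```

```text
[ 0.21358906  0.11566963  0.24369951  0.00222647 -1.71091066  0.8616226 ] [ 0.61742061 -0.06789555  0.29218953] [ 0.5  0.4  0.1  2.2 -1.4 78.8]
```

View pics/w2.png

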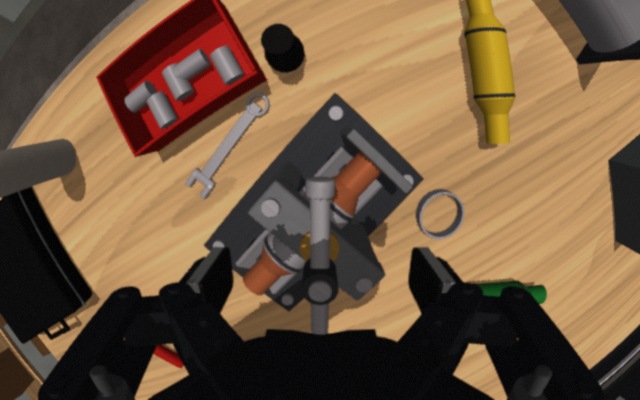

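The wrist view shows the bar centred (column 320) between the open fingers and in line with the tool. I'll go down and grip.

send_rows --commands '[[[0.5, 0.4, 0.1, 2, -1.4, 40, 1], [0.5, 0.4, 0.1, 2, -1.4, 75, 1], [0.5, 0.4, 0.1, 2, -1.4, 79, 1], [0.5, 0.4, 0.1, 2, -1.4, 79, -1], [0.5, 0.4, 0.1, 2, -1.4, 79, -1], [0.5, 0.4, 0.1, 2, -1.4, 79, -1], [0.5, 0.4, 0.1, 2, -1.4, 79, -1], [0.5, 0.4, 0.1, 2, -1.4, 79, -1]]]' --newtons 30

```text
time: 7.6
position: [0.6196, -0.0682, 0.2155]
ee_rot: [0.969, -0.246, 0.001, 0.0]
contact_force: [-0.7, -0.0, 2.9]
finger_gap: 0.0127
grip_force: 29.2
```

```bash
cat >> h.py <<'E'
def arc(step,n,drop=True): # rows for clockwise arc about the screw axis from the current pose
    s=arm.get_state();R=Ro.from_quat(s['ee_rot']);C=np.array([.5754,-.0441]);p=np.array(s['position'])
    v=p[:2]-C;a0=np.degrees(np.arctan2(v[1],v[0]));x=R.apply([1,0,0]);y0=np.degrees(np.arctan2(x[1],x[0]))
    print('radius',np.linalg.norm(v),'ang',a0,'yaw',y0,'z',p[2],'gap',s['finger_gap'],'F',s['contact_force'],'M',s['wrist_torque'],'j6',s['joint_positions'][5])
    for k in range(1,n+1):
        a=np.radians(a0-step*k);q=[*(C+.05*np.array([np.cos(a),np.sin(a)])),p[2]-1.91e-3*np.radians(step*k)*drop]
        d=R.inv().apply(np.array(q)-p)*1000
        print([0,0,step*k,*[float(round(t,1)) for t in d]])
E
python3 -c "
from h import *
arc(9,8)"
```

```text
radius 0.05034885701515952 ang -28.611213883522886 yaw -28.528279744940303 z 0.21552523735098758 gap 0.012712079207472084 F [-0.7413469  -0.01119872  2.94748603] M [-0.2844125   0.27725343  0.14295568] j6 0.8611813009060749
[0, 0, 9, -1.0, 7.8, 0.3]
[0, 0, 18, -2.8, 15.4, 0.6]
[0, 0, 27, -5.8, 22.7, 0.9]
[0, 0, 36, -9.9, 29.4, 1.2]
[0, 0, 45, -15.0, 35.3, 1.4]
[0, 0, 54, -21.0, 40.4, 1.7]
[0, 0, 63, -27.7, 44.5, 2.0]
[0, 0, 72, -35.0, 47.5, 2.3]
```

send_rows --commands '[[[0, 0, 9, -0.6, 7.8, 0.3, -1], [0, 0, 18, -2.4, 15.5, 0.6, -1], [0, 0, 27, -5.4, 22.7, 0.9, -1], [0, 0, 36, -9.5, 29.4, 1.2, -1]]]'

```text
time: 8.1
position: [0.597, -0.0902, 0.2143]
ee_rot: [0.844, -0.536, 0.001, 0.0]
contact_force: [-2.2, -1.8, 3.1]
finger_gap: 0.0129
grip_force: 29.6
```

```bash
python3 -c "
from h import *
arc(9,1)"
```

```text
radius 0.05092693926245953 ang -64.86511910960937 yaw -64.84246533769861 z 0.21430175292551473 gap 0.012855497132576901 F [-2.18963958 -1.79742349  3.11934271] M [-0.67829034  0.43149592  0.23771315] j6 0.2563840152039928
[0, 0, 9, -1.5, 7.8, 0.3]
```

send_rows --commands '[[[0, 0, 9, -0.6, 7.8, 0.3, -1], [0, 0, 18, -2.4, 15.5, 0.6, -1], [0, 0, 27, -5.4, 22.7, 0.9, -1], [0, 0, 36, -9.5, 29.4, 1.2, -1], [0, 0, 45, -14.6, 35.4, 1.5, -1], [0, 0, 54, -20.6, 40.5, 1.8, -1], [0, 0, 63, -27.3, 44.6, 2.1, -1], [0, 0, 72, -34.5, 47.6, 2.4, -1]]]'

```text
time: 9.1
position: [0.538, -0.08, 0.2119]
ee_rot: [-0.367, 0.93, -0.001, -0.001]
contact_force: [-4.9, -3.9, 4.5]
finger_gap: 0.0127
grip_force: 29.6
```

send_rows --commands '[[[0, 0, 9, -0.6, 7.8, 0.3, -1], [0, 0, 18, -2.4, 15.5, 0.6, -1], [0, 0, 27, -5.4, 22.7, 0.9, -1], [0, 0, 36, -9.5, 29.4, 1.2, -1], [0, 0, 45, -14.6, 35.4, 1.5, -1], [0, 0, 54, -20.6, 40.5, 1.8, -1], [0, 0, 63, -27.3, 44.6, 2.1, -1], [0, 0, 72, -34.5, 47.6, 2.4, -1]]]'

```text
time: 10.1
position: [0.5298, -0.0202, 0.2094]
ee_rot: [0.249, 0.969, -0.001, -0.001]
contact_force: [-10.6, 1.8, 6.8]
finger_gap: 0.013
grip_force: 29.3
```

```bash
python3 -c "
from h import *
arc(9,1)"
```

```text
radius 0.05147642763880666 ang 152.38870826256678 yaw 151.17819252543728 z 0.20939089291571952 gap 0.013029261500040322 F [-10.62550709   1.80477547   6.78055705] M [ 0.43528105  3.26764723 -0.04314742] j6 -2.4151786267284714
[0, 0, 9, -1.9, 7.9, 0.3]
```

send_rows --commands '[[[0, 0, 0, 0, 0, 0, 1], [0, 0, 0, 0, 0, 0, 1], [0, 0, 0, 0, 0, 0, 1], [0, 0, 0, 0, 0, 0, 1], [0, 0, 0, 0, 0, -60, 1], [0, 0, -10, 0, 0, -80, 1], [0, 0, -20, 0, 0, -80, 1], [0, 0, -30, 0, 0, -80, 1]]]'

```text
time: 11.1
position: [0.5316, -0.0202, 0.2889]
ee_rot: [-0.016, 1.0, 0.0, 0.001]
contact_force: [-0.1, 0.0, 0.3]
finger_gap: 0.0855
grip_force: 0.0
```

send_rows --commands '[[[0, 0, -10, -8, 4, 0, 1], [0, 0, -20, -16, 8, 0, 1], [0, 0, -30, -24, 12, 0, 1], [0, 0, -40, -32, 16, 0, 1], [0, 0, -50, -40, 20, 0, 1], [0, 0, -60, -48, 24, 0, 1], [0, 0, -70, -56, 28, 0, 1], [0, 0, -80, -64, 32, 0, 1]]]'

```text
time: 12.1
position: [0.5949, 0.0135, 0.2885]
ee_rot: [-0.655, 0.756, -0.001, 0.0]
contact_force: [-1.0, 0.6, -0.2]
finger_gap: 0.0853
grip_force: 0.0
```

```bash
python3 - <<'E'
from h import *
s=arm.get_state();t=-28.6
a=np.radians(t);p=[.5754+.05*np.cos(a),-.0441+.05*np.sin(a)]
print(s['joint_positions'],s['position'],s['contact_force'],delta([*p,.29],t))
E
```

```text
[ 3.59505034e-01  3.41452535e-02  1.51636849e-01  6.47329677e-04
 -1.68709313e+00 -5.02310136e-01] [0.59493075 0.01345106 0.28852945] [-0.97147104  0.60844145 -0.1574888 ] [ -0.1  -0.  -69.6  77.2 -35.7  -1.4]
```

send_rows --commands '[[[0, 0, -10, 11, -5, 0, 1], [0, 0, -20, 22, -10, 0, 1], [0, 0, -30, 33, -15, 0, 1], [0, 0, -40, 44, -20, 0, 1], [0, 0, -50, 55, -25, 0, 1], [0, 0, -60, 66, -30, 0, 1], [0, 0, -69.6, 77, -35.7, 0, 1], [0, 0, -69.6, 77.2, -35.7, 0, 1]]]'

```text
time: 13.1
position: [0.6186, -0.0689, 0.2883]
ee_rot: [0.968, -0.251, 0.0, 0.0]
contact_force: [0.0, 0.2, -0.4]
finger_gap: 0.0858
grip_force: 0.0
```

```bash
python3 - <<'E'
from h import *
s=arm.get_state();t=-28.6
a=np.radians(t);p=[.5754+.05*np.cos(a),-.0441+.05*np.sin(a)]
print(s['joint_positions'],s['position'],delta([*p,.2075],t))
cv2.imwrite('pics/w3.png',cams.get_image('wrist')[100:,120:520,::-1])
E
```

```text
[ 2.10614824e-01  1.07405882e-01  2.28383069e-01  4.69036075e-04
 -1.69095263e+00  8.52879612e-01] [ 0.61856271 -0.06885768  0.28833145] [-0.  -0.1 -0.5  0.2 -1.1 80.8]
```

View pics/w3.png

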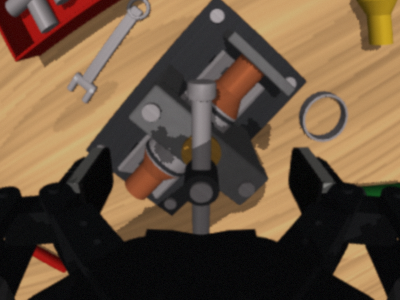

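The bar is centred again (crop column 202), so end b is ready to grip.

send_rows --commands '[[[0, 0, -0.5, 0.2, -1.1, 40, 1], [0, 0, -0.5, 0.2, -1.1, 77, 1], [0, 0, -0.5, 0.2, -1.1, 81, 1], [0, 0, -0.5, 0.2, -1.1, 81, -1], [0, 0, -0.5, 0.2, -1.1, 81, -1], [0, 0, -0.5, 0.2, -1.1, 81, -1], [0, 0, -0.5, 0.2, -1.1, 81, -1], [0, 0, -0.5, 0.2, -1.1, 81, -1]]]' --newtons 30

```text
time: 14.15
position: [0.6194, -0.0678, 0.2086]
ee_rot: [0.969, -0.246, 0.001, 0.0]
contact_force: [-1.8, -2.0, 3.3]
finger_gap: 0.0129
grip_force: 29.3
```

send_rows --commands '[[[0, 0, 9, -0.6, 7.8, 0.3, -1], [0, 0, 18, -2.4, 15.5, 0.6, -1], [0, 0, 27, -5.4, 22.7, 0.9, -1], [0, 0, 36, -9.5, 29.4, 1.2, -1], [0, 0, 45, -14.6, 35.4, 1.5, -1], [0, 0, 54, -20.6, 40.5, 1.8, -1], [0, 0, 63, -27.3, 44.6, 2.1, -1], [0, 0, 72, -34.5, 47.6, 2.4, -1]]]'

```text
time: 15.15
position: [0.5659, -0.0944, 0.2062]
ee_rot: [-0.637, 0.77, -0.002, -0.0]
contact_force: [-1.3, -4.2, 3.6]
finger_gap: 0.0128
grip_force: 29.3
```

send_rows --commands '[[[0, 0, 9, -0.6, 7.8, 0.3, -1], [0, 0, 18, -2.4, 15.5, 0.6, -1], [0, 0, 27, -5.4, 22.7, 0.9, -1], [0, 0, 36, -9.5, 29.4, 1.2, -1], [0, 0, 45, -14.6, 35.4, 1.5, -1], [0, 0, 54, -20.6, 40.5, 1.8, -1], [0, 0, 63, -27.3, 44.6, 2.1, -1]]]'

```text
time: 16.02
position: [0.5261, -0.0592, 0.2041]
ee_rot: [-0.141, 0.99, -0.001, -0.0]
contact_force: [-6.4, -3.6, 5.7]
finger_gap: 0.013
grip_force: 29.2
```

```bash
python3 -c "
from h import *
arc(3,1)"
```

```text
radius 0.051594793930650557 ang -162.9746264067706 yaw -163.78909802110726 z 0.20411233845683144 gap 0.0130157951634044 F [-6.41096309 -3.62361275  5.74507603] M [-1.24077112  1.88057808  0.0173751 ] j6 -1.5577848586785619
[0, 0, 3, -1.6, 2.6, 0.1]
```

send_rows --commands '[[[0, 0, 3, -0.1, 2.6, 0.1, -1], [0, 0, 6, -0.3, 5.2, 0.2, -1], [0, 0, 9, -0.6, 7.8, 0.3, -1], [0, 0, 12, -1.1, 10.4, 0.4, -1]]]'

```text
time: 16.52
position: [0.5241, -0.0488, 0.2037]
ee_rot: [-0.039, 0.999, -0.001, -0.001]
contact_force: [-7.7, -3.4, 5.8]
finger_gap: 0.0125
grip_force: 29.3
```

```bash
python3 -c "
from h import *
arc(3,1)"
```

```text
radius 0.05153654240828143 ang -174.76190705310276 yaw -175.57433673346367 z 0.20371586635714672 gap 0.01254774273921913 F [-7.74363822 -3.35824993  5.78037859] M [-1.03691783  2.65277124  0.03019233] j6 -1.7846649910738661
[0, 0, 3, -1.6, 2.6, 0.1]
```

send_rows --commands '[[[0, 0, 2, 0, 1.7, 0.1, -1], [0, 0, 4, -0.1, 3.5, 0.1, -1], [0, 0, 4, -0.1, 3.5, 0.1, -1]]]'

```text
time: 16.9
position: [0.5239, -0.0455, 0.2036]
ee_rot: [-0.004, 1.0, -0.001, -0.001]
contact_force: [-8.4, -3.7, 5.9]
finger_gap: 0.013
grip_force: 29.5
```

```bash
python3 -c "
from h import *
arc(3,1)"
```

```text
radius 0.051527813968831084 ang -178.46425752202364 yaw -179.49592184330962 z 0.20357569522121294 gap 0.01303393185446697 F [-8.39311134 -3.70531562  5.92171417] M [-1.31933513  2.74371367  0.04321708] j6 -1.8599548267408645
[0, 0, 3, -1.5, 2.6, 0.1]
```

send_rows --commands '[[[0, 0, 2, 0, 1.7, 0.1, -1], [0, 0, 4, -0.1, 3.5, 0.1, -1], [0, 0, 4, -0.1, 3.5, 0.1, -1]]]'

```text
time: 17.27
position: [0.5239, -0.0451, 0.2037]
ee_rot: [0.031, 1.0, -0.004, -0.001]
contact_force: [-4.4, -17.0, 3.5]
finger_gap: 0.0129
grip_force: 42.3
```

send_rows --commands '[[[0, 0, 2, 0, 1.7, 0.1, -1], [0, 0, 3, -0.1, 2.6, 0.1, -1], [0, 0, 3, -0.1, 2.6, 0.1, -1]]]'

```text
time: 17.65
position: [0.5244, -0.0448, 0.2037]
ee_rot: [0.058, 0.998, -0.006, -0.0]
contact_force: [-1.4, -27.7, 1.6]
finger_gap: 0.0131
grip_force: 59.1
```

```bash
python3 -c "
from h import *
arc(3,1)"
```

```text
radius 0.05102067597748513 ang -179.23583169179602 yaw 173.37367614365058 z 0.20368202300915098 gap 0.013106030150664706 F [ -1.37692529 -27.74053911   1.5674189 ] M [-8.875698    0.40912462  1.07149133] j6 -1.9919263641555944
[0, 0, 3, -0.7, 2.7, 0.1]
```

Hard stop: 28 N tangential with no motion, at about 6.6 rad. I'll ease off partly, release and rise.

send_rows --commands '[[[0, 0, -4, 0, -3.5, 0, -1], [0, 0, -4, 0, -3.5, 0, 1], [0, 0, -4, 0, -3.5, 0, 1], [0, 0, -4, 0, -3.5, 0, 1], [0, 0, -4, 0, -3.5, 0, 1], [0, 0, -4, 0, -3.5, -40, 1], [0, 0, -4, 0, -3.5, -90, 1], [0, 0, -4, 0, -3.5, -110, 1]]]'

```text
time: 18.65
position: [0.5256, -0.0415, 0.316]
ee_rot: [0.021, 1.0, 0.0, 0.003]
contact_force: [0.2, 0.9, -0.7]
finger_gap: 0.0852
grip_force: 0.0
```

send_rows --commands '[[[0, 0, 0, 40, 0, -20, 1], [0, 0, 0, 90, 0, -30, 1], [0, 0, 0, 130, 0, -30, 1], [0, 0, 0, 130, 0, -30, 1]]]'

```text
time: 19.15
position: [0.3937, -0.0359, 0.3442]
ee_rot: [0.021, 1.0, 0.001, 0.003]
contact_force: [0.3, 0.2, 0.2]
finger_gap: 0.0856
grip_force: 0.0
```

```bash
python3 - <<'E'
from h import *
s=arm.get_state();print(s['time'],s['position'],s['contact_force'])
cv2.imwrite('pics/e.png',np.hstack([cv2.resize(cams.get_image('side')[165:300,270:420],None,fx=2.6,fy=2.6,interpolation=2),cv2.resize(cams.get_image('scene')[155:290,235:385],None,fx=2.6,fy=2.6,interpolation=2)])[:,:,::-1])
E
```

```text
19.15 [ 0.39371477 -0.03594841  0.3441778 ] [0.30213062 0.20085857 0.23004747]
```

View pics/e.png

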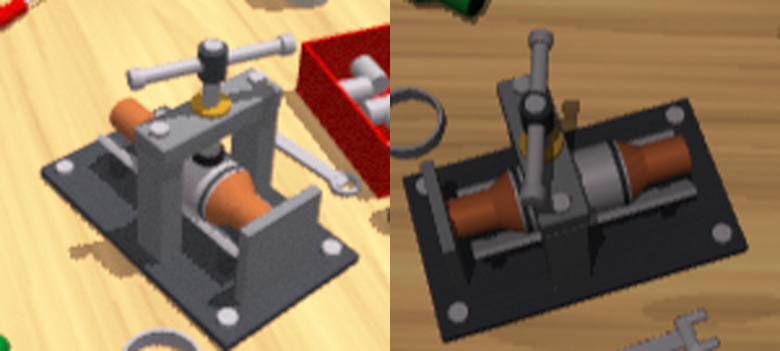

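The bar now lies along world x, which is about 6.6 rad. The pad is on the drum, the canister is against the stop at crop (450,215), and the bystanders in view haven't moved. Handing in.

```bash
python3 -c "
from station import arm
print(arm.close_job())"
```

```text
the job is handed in; nothing more can be done
None
```

The canister is home against the end stop and the clamp is screwed down to its hard stop; I handed the job in at about 19 s, with the robot clear and no bystander seen to have moved in the final views.

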